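# Shut the sample caddy's gate on its sprung latch

### The job

Stand the lidded specimen jar upright on the floor of the sample caddy, well behind its gate and next to the box already in there, without dropping it. Then push the gate shut until its sprung latch rides over the strike and snaps in, so that the gate stays shut when you let go; feel for it and push gently (20 N is too hard), and do not shove the other things about.

Things in the scene. Friction and masses are not known exactly. Their poses are not given: they have to be found in the camera images.
- jar_center (a point): specimen jar, translucent white plastic with a screw lid, round, 64 mm tall; body 47 mm in diameter, lid (top 12 mm) 51 mm; about 80 g. The point is its centre, 32 mm above its underside; z is its axis (up). It starts upright on the worktop, left or right of the caddy; take it from above round body or lid.
- caddy: sample caddy, fixed: an open-topped white sheet-metal tray. Origin: on the worktop at the tray's centre; x points from the front (gate) to the back wall, y left towards the hinge, z up. Inside walls at y = -90 and +90 and x = +64 mm, 68 mm high; floor 3 mm thick. A 54 mm square box, 50 mm tall, stands in its left half (around x = 20, y = 50 mm).
- caddy_place (a point): middle of the caddy's free right half, on the top of its floor (3 mm above the worktop; caddy x = -5, y = -35 mm): a good place for the jar; axes as the caddy's
- gate (a joint): gate angle about its upright hinge, rad: about 0 shut, positive swung out towards the caddy's -x (start 0.5 to 0.8). Unlatched, a weak spring swings it back out beyond 0.25. Latched it rests somewhere from -0.11 to +0.11: the adjustable strike is set within 16 mm either way along the caddy's x; that setting is not measured, only feel tells where the latch snaps.
- gate_hinge (a point): point on the gate's hinge axis, 55 mm above the worktop (caddy x = -70, y = +85 mm). The gate is a plain aluminium panel 6 mm thick (3 mm either side of the axis), from 4 to 80 mm above the worktop, reaching 160 mm from the hinge towards the caddy's -y when shut.
- gate_push (a point): centre of the steel push plate on the gate's outer face: push here, shut fingers from above. 55 mm above the worktop, 122 mm from the hinge axis; x axis = inward push direction. Latching takes 5 to 12 N here, rising over the last 12 to 16 mm; it drops as the tongue snaps, then a stiff rubber bumper meets the gate, 5 to 8 N per mm; press to about 15 N to be sure.
- tongue (a joint): latch tongue in the gate's free edge, m: 0 sprung fully out (10 mm past the edge), grows as the strike presses it in, at most 0.0105; sloped on the closing side, flat on the other; a dark latch case 14 mm wide stands 8 mm proud of the gate round it. The strike's dark staple stands beside the free edge, 157 mm or more from the hinge, up to 30 mm in front of the shut gate: keep clear.
- cup: bystander: small open cup, 46 mm wide, 44 mm tall; origin under its centre
- brown_bottle: bystander: brown reagent bottle with a black cap, 54 mm wide, 118 mm tall; origin under its centre
- glass_box: bystander in the caddy: white cardboard box 54x54x50 mm; origin under its centre
- timer: bystander: white bench timer 22x66x62 mm; origin under its centre
- dish: bystander: petri dish, 93 mm wide, 15 mm tall; origin under its centre
- counter: bystander: round metal tally counter 65x55x18 mm; origin under its centre
- tape: bystander: roll of masking tape, 103 mm wide, 25 mm tall; origin under its centre
Not all that is in view belongs to the job. Leave any purple look-alike of the part that bears jar_center alone.

How it is judged:
On the way:
1. the jar stands upright on the caddy's floor, let go, while the gate is still open (x of jar_center in the frame of caddy between -0.025 and 0.045 m and y of jar_center in the frame of caddy between -0.072 and 0.072 m and z of jar_center in the frame of caddy between 0.028 and 0.042 m and angle between jar_center's own z axis and vertical below 0.15 rad and contact force between the fingers and jar below 0.05 N and linear speed of jar below 0.03 m/s and value of joint gate above 0.25 rad), for 0.2 s.
At the end, for the whole second after the job is handed in: The jar stands upright (within 0.15 rad) on the caddy's floor, its centre -25 to +45 mm in x and within 72 mm in y of the caddy's centre; the gate stays shut by itself (below 0.13 rad, at rest) with the tongue out again (less than 3 mm pressed in) (x of jar_center in the frame of caddy between -0.025 and 0.045 m and y of jar_center in the frame of caddy between -0.072 and 0.072 m and z of jar_center in the frame of caddy between 0.028 and 0.042 m and angle between jar_center's own z axis and vertical below 0.15 rad and linear speed of jar below 0.03 m/s and value of joint gate below 0.13 rad and value of joint tongue below 0.003 m and velocity of joint gate between -0.05 and 0.05 rad/s); the robot touches nothing.
It fails at once if the robot pushes on the gate with more than 20 N (contact force between any of the fingers, the arm and gate above 20 N).
It fails at once if the jar is dropped (falls free faster than 0.6 m/s) (contact force between the fingers and jar below 0.01 N and linear speed of jar above 0.6 m/s).
It fails at once if another thing is shoved more than 30 mm (distance of any of cup, brown_bottle, glass_box, timer, dish, counter, tape from where it was at the start of the episode above 0.03 m).
It also fails if it takes over 58 s, if anything falls off the work surface, if the arm or the gripper's body presses on something with over 40 N, if the wrist force passes 120 N, or if a joint passes its speed limit or range.

### The arm

A 7-joint arm with a two-finger parallel gripper is mounted at the origin on a cart in front of the work surface, level with it; the furniture and walls round the work are solid. World frame = base frame: x ahead of the robot, y to its left, z up, the work surface at z = 0. Lengths are in m, angles in rad, forces in N, time in s.
With the tool pointing down it reaches from about 0.425 to 0.875 m from the base axis. Payload 8.4 kg.
Tool frame: the origin (TCP) lies on the centre line of the jaws, within the pads' length; the fingertips stand 17 mm ahead of it and the grasp point (between the pads) lies 2 mm behind it; x points along the fingers, y is the direction in which the jaws open and shut, and the axes are right-handed (so a half turn about x gives the same grasp; the last joint's range is limited). The gripper opens to 85 mm and grips with 20 to 120 N. Pads are 22 mm wide; open, the fingers measure 114 mm over their backs; the gripper's body (76 mm by 85 mm) begins 54 mm behind the grasp point. The pads swing forward as they close: fully open they stand 13 mm farther back than shut.
Start: joints at [1.104, 0.333, 0.04, 1.465, -0.013, 1.343, -0.059], TCP at [0.234, -0.607, 0.248] pointing down, gripper open.
Joint ranges: [-2.58, 2.58], [-0.38, 2.09], [-1.3, 1.39], [0.25, 2.4], [-1.5, 4.64], [0.08, 2.09], [-2.65, 2.65]. Speed limits (rad/s): [2.22, 2.22, 2.79, 2.79, 3.14, 3.14, 3.14].

### API

Orientations are given as a 3x3 rotation matrix whose columns are the frame's x, y, z axes.
In Python, from workcell import ctrl, command_gripper, solve_ik, sensors, vision, job_done gives the robot as it stands. Calls block until the motion is done:
- ctrl.move_to(position, orientation): joint-space move of the TCP to a pose.
- ctrl.line_to(position, v=0.15, attitude=None, threshold=None): straight line of the TCP; attitude=None keeps the orientation; v is the mean speed in m/s. With threshold (N) it stops when the force on the tool has changed by that much, and returns True; else False.
- ctrl.movej(angles): joint-space move.
- command_gripper(opening, grasp_force=None): finger opening in m; grasp_force is the grip in N (None keeps the last); returns when the fingers have stopped.
- ctrl.wait(seconds).
- solve_ik(position, orientation): joint angles nearest the present ones, or None.
- sensors.get_state(): the state.
- vision.grab_frame(name): name is "side" or "top"; returns the picture (384x512x3 uint8, blue, green, red); there is no depth.
- vision.calibration(name): a dict with "vfov" (degrees; the focal length in pixels is half the picture's height over the tangent of half this angle, whatever the lens; pixels are square), "cx", "cy" (the principal point, pixels), "D" ([k1, k2, p1, p2, k3] as OpenCV has them; the pictures are not rectified), "position" and "attitude" of the camera in the world. Camera axes: x right, y down, z forward; pixel columns grow to the right and rows downward; lengths in m; the calibration is good to about 2 mm. A picture is of the moment at which its call begins. calibration takes no time and is no camera call.
A pose or a line that the arm cannot do raises ctrl.IKError and nothing moves.
- job_done(): hands the job in, once; it reports no verdict.
The state is a dict: "time_s": time; "qpos": joint angles; "qd": joint speeds; "tau": joint torques, N m; "eef_pos": TCP position; "eef_rot": TCP orientation; "force": force on the tool from outside, world axes, zero at the start; "wrist_torque": the same for the moment, N m; "opening": finger opening in m.
Only numpy, scipy, OpenCV 4.12 (cv2) and the standard library are available. Lean on these libraries where they do the work, as an engineer would, in place of code of your own. Each camera call takes 0.05 s, during which the arm holds its last target. There are 200 camera calls.

## Working session

There is one attempt and no reset: what is moved stays moved. The work goes in short steps, each a Python script; the robot and the scene stay as the last script left them, time stands still between calls to the robot, and variables do not carry over. Pictures are saved under pics/ and viewed, about 8 in all and at most 12, crops included, and the job is handed in when it is done.

```bash
mkdir -p pics
python3 - <<'E'
from workcell import *
import cv2,numpy as np
for n in("top","side"):
    cv2.imwrite(f"pics/{n}0.png",vision.grab_frame(n)); print(n,vision.calibration(n))
s=sensors.get_state();print(s)
E
```

```text
top {'vfov': 51.973633401543935, 'cx': 254.8319938798692, 'cy': 192.6880757728039, 'D': array([-0.03329863,  0.        ,  0.        ,  0.        ,  0.        ]), 'position': array([0.27836524, 0.011958  , 1.46819645]), 'attitude': array([[ 0.01781192, -0.99104627,  0.13232546],
       [-0.99981878, -0.01854413, -0.00430304],
       [ 0.00671838, -0.13222483, -0.99119698]])}
side {'vfov': 42.38106976063325, 'cx': 253.8412138079508, 'cy': 199.3546508622902, 'D': array([-0.10174566,  0.        ,  0.        ,  0.        ,  0.        ]), 'position': array([ 0.41587723, -1.21160799,  0.60955397]), 'attitude': array([[ 0.99963686,  0.02145575,  0.01630357],
       [-0.00585826, -0.41751587,  0.90865075],
       [ 0.02630278, -0.90841629, -0.41723856]])}
{'time_s': 0.1, 'qpos': array([ 1.10379642,  0.33381653,  0.03987323,  1.46617706, -0.01340541,
        1.3432999 , -0.05850943]), 'qd': array([ 3.82173501e-04, -9.48313827e-05, -1.24758203e-03, -1.00517858e-03,
        8.84828327e-04,  1.46921887e-04,  4.25481927e-04]), 'tau': array([ 3.91270558e-03, -6.60024118e+01,  1.37025408e+00, -4.06475437e+01,
        1.71588577e-02,  8.94747034e-03,  6.55901658e-05]), 'eef_pos': array([ 0.23355758, -0.60617643,  0.24752834]), 'eef_rot': array([[-5.98582736e-04,  3.59538560e-01, -9.33130037e-01],
       [ 1.30409047e-03, -9.33129130e-01, -3.59539047e-01],
       [-9.99998971e-01, -1.43209985e-03,  8.96841780e-05]]), 'force': array([-0.62874442,  0.46593315, -0.10777452]), 'wrist_torque': array([ 0.00526587,  0.00613454, -0.0334767 ]), 'opening': 0.0857294727200434}
```

View pics/top0.png

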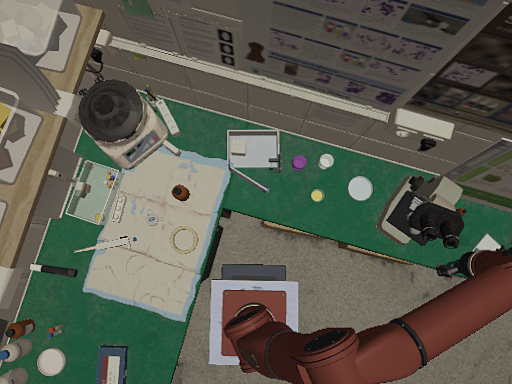

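View pics/side0.png

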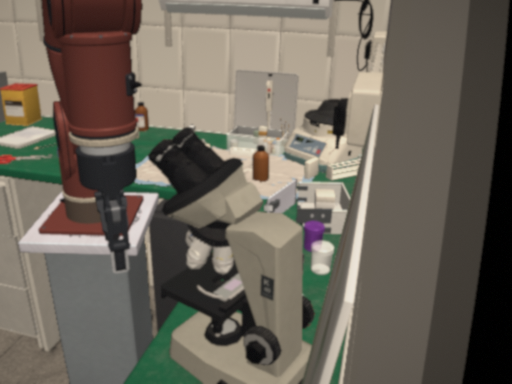

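The top view shows the caddy at about (253,148), with the gate swung out to about (268,190). The purple look-alike is at (299,162), the white jar at (326,160), the yellow cup at (317,196) and the dish at (360,188). I'll zoom in for measurements.

```bash
cat > h.py <<'E'
import cv2,numpy as np
from workcell import *
def K(c):
    f=192/np.tan(np.radians(c["vfov"])/2); return np.array([[f,0,c["cx"]],[0,f,c["cy"]],[0,0,1.]])
def px2w(n,uv,z):
    c=vision.calibration(n); p=cv2.undistortPoints(np.array(uv,float).reshape(-1,1,2),K(c),c["D"]).reshape(-1,2)
    d=np.c_[p,np.ones(len(p))]@c["attitude"].T; o=c["position"]
    return o+d*((z-o[2])/d[:,2])[:,None]
def w2px(n,X):
    c=vision.calibration(n);R=c["attitude"].T
    return cv2.projectPoints(np.array(X,float).reshape(-1,1,3),cv2.Rodrigues(R)[0],-R@c["position"],K(c),c["D"])[0].reshape(-1,2)
E
python3 - <<'E'
import cv2
a=cv2.imread('pics/top0.png')[118:218,218:348]; cv2.imwrite('pics/c1.png',cv2.resize(a,None,fx=6,fy=6,interpolation=cv2.INTER_CUBIC))
b=cv2.imread('pics/side0.png')[170:285,240:360]; cv2.imwrite('pics/c2.png',cv2.resize(b,None,fx=5,fy=5,interpolation=cv2.INTER_CUBIC))
E
```

```text
(no output)
```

View pics/c1.png

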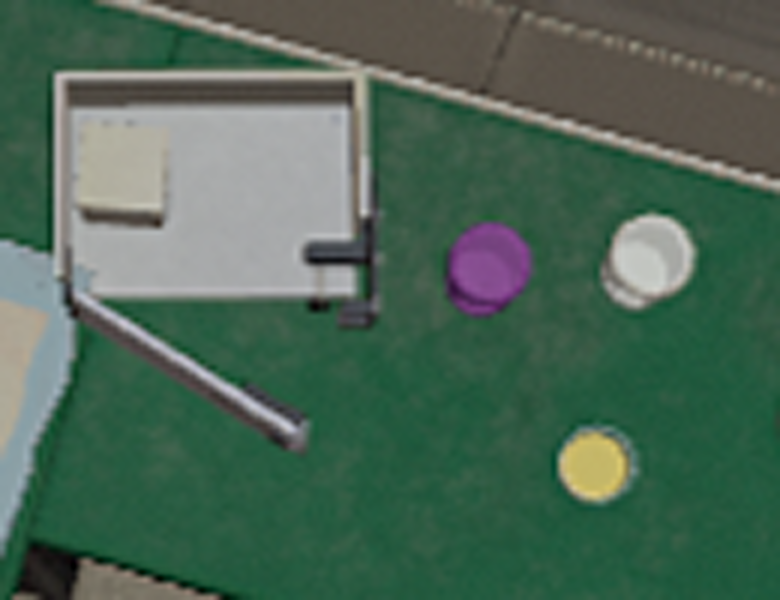

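View pics/c2.png

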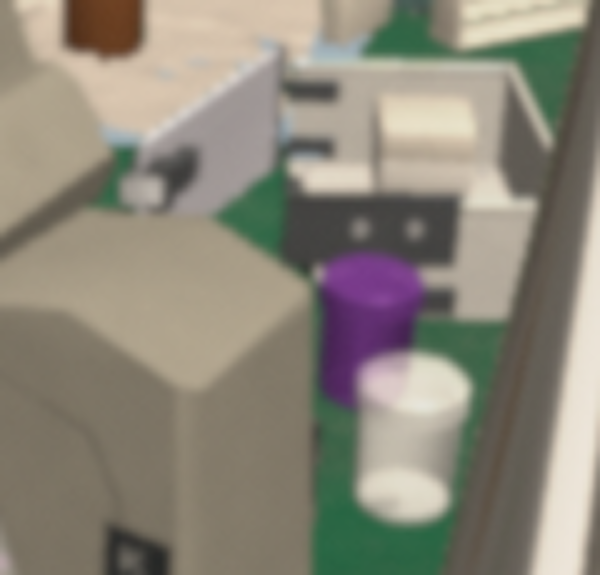

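Crop positions: the white jar's lid centre is at (652,257), the purple jar's at (490,264) and the cup's at (595,465). The caddy's back floor corners are at (72,105) and (352,105). The gate runs from (72,293) to (303,432), with the strike staple near (345,250).

Run:
```python
from h import *
from scipy.optimize import least_squares
f=lambda p:np.array([218,118])+(np.array(p,float)+.5)/6-.5
jar=px2w("top",f([652,257]),.064)[0]; pur=px2w("top",f([490,264]),.064)[0];cup=px2w("top",f([595,465]),.044)[0]
print("jar",jar,"pur",pur,"cup",cup,"dish",px2w("top",[360,188],.015))
# caddy fit
P=np.array([[64,90,3],[64,-90,3],[64,90,68],[64,-90,68]])/1e3
uv=f([[72,104],[354,104],[66,80],[356,80]])
def T(q,P):
    c,s=np.cos(q[2]),np.sin(q[2]); return np.c_[q[0]+c*P[:,0]-s*P[:,1],q[1]+s*P[:,0]+c*P[:,1],P[:,2]]
r=least_squares(lambda q:(w2px("top",T(q,P))-uv).ravel(),[.6,0,0]);q=r.x
print("caddy",q,"res",r.fun.round(2))
print("place",T(q,np.array([[-.005,-.035,.003]])),"hinge",T(q,np.array([[-.07,.085,.08]])))
g=px2w("top",f([[78,292],[303,432]]),.08);print("gate pts",g)
h=T(q,np.array([[-.07,.085,.08]]))[0]
print("hinge crop",(w2px("top",h[None])-[218,118])*6)
d=g[1]-h;print("len",np.hypot(*d[:2]),"angle",np.arctan2(d[1],d[0])-(q[2]-np.pi/2))
d=g[1]-g[0];print("angle2",np.arctan2(d[1],d[0])-(q[2]-np.pi/2))
# side cross check
print("side jar",px2w("side",[(240+413/5),170+385/5],.064),"purple",px2w("side",[240+372/5,170+280/5],.064))
def dist(A,B):return np.hypot(*(A-B)[:2])
print(dist(jar,pur),dist(jar,cup))
print("wall line z0..", px2w("top",f([[780,185],[380,75]]),.0))
R=np.array([[0,1,0],[0,0,-1],[-1,0,0]]).T
```

```text
jar [ 0.58937512 -0.25235756  0.064     ] pur [ 0.58305897 -0.15376252  0.064     ] cup [ 0.46390362 -0.22045925  0.044     ] dish [[ 0.49743796 -0.38770281  0.015     ]]
caddy [0.63129073 0.01565603 0.01973263] res [-0.18  0.46 -0.19  0.45 -0.2  -0.44  0.56 -0.44]
place [[ 0.6269823  -0.01943582  0.003     ]] hinge [[0.55962719 0.09925828 0.08      ]]
gate pts [[ 0.55772804  0.09460867  0.08      ]
 [ 0.47572313 -0.04104194  0.08      ]]
hinge crop [[ 67.80923092 286.23746958]]
len 0.16347490717590699 angle -0.5587039865247023
angle2 -0.5634766049835824
side jar [[ 0.58737905 -0.26733268  0.064     ]] purple [[ 0.58075054 -0.16826057  0.064     ]]
0.0987971439633557 0.12946272634898712
wall line z0.. [[ 0.65218368 -0.34681557  0.        ]
 [ 0.71922523 -0.09043686  0.        ]]
```

```bash
cat >> h.py <<'E'
YAW=0.0197; JAR=np.array([.589,-.2535]); CAD=np.array([.6313,.0157])
def rot(yaw): # tool x down, jaws (y) along direction yaw
    c,s=np.cos(yaw),np.sin(yaw); return np.array([[0,c,s],[0,s,-c],[-1,0,0]],float)
def cad(x,y): c,s=np.cos(YAW),np.sin(YAW); return CAD+[c*x-s*y,s*x+c*y]
def st():
    s=sensors.get_state(); print("t%.2f"%s["time_s"],s["eef_pos"].round(4),"F",s["force"].round(2),"open %.4f"%s["opening"],"q",s["qpos"].round(2)); return s
E
python3 - <<'E'
from h import *
ctrl.line_to([.2,-.45,.36],v=.25)
R=rot(YAW)
ctrl.move_to([.36,-.30,.33],R);st()
ctrl.line_to([*JAR,.16],v=.25);st()
o=[]
for n,(x,y) in {"top":(320,165),"side":(312,250)}.items():
    im=vision.grab_frame(n); x0,y0=x-50,y-60
    a=cv2.resize(im[y0:y0+110,x0:x0+100],None,fx=4,fy=4,interpolation=cv2.INTER_CUBIC)
    for z in(0,.064):
        th=np.linspace(0,2*np.pi,60);r=.0255 if z else .0235
        p=w2px(n,np.c_[JAR[0]+r*np.cos(th),JAR[1]+r*np.sin(th),0*th+z])
        cv2.polylines(a,[(((p-[x0,y0])+.5)*4-.5).astype(int)],True,(0,0,255))
    o.append(a)
cv2.imwrite("pics/hover.png",np.hstack(o))
E
```

```text
t1.93 [ 0.3593 -0.3013  0.3294] F [ 0.02  0.17 -0.52] open 0.0852 q [ 0.84 -0.06 -0.22  1.74 -0.01  1.46  0.63]
t3.23 [ 0.5886 -0.2544  0.1609] F [-1.07 -0.22 -0.18] open 0.0852 q [ 0.6   0.39 -0.33  1.58  0.14  1.19  0.26]
```

View pics/hover.png

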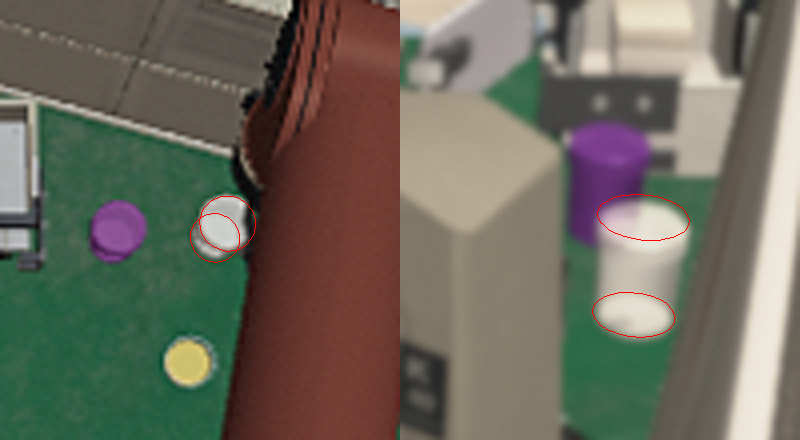

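The top-view overlay matches the jar. In the side view it is within about 1 px, which is inside the calibration error. The fingers straddle the jar, so I'll descend with a force guard and grip.

Run:
```python
from h import *
print(ctrl.line_to([*JAR,.085],v=.12,threshold=5))
print(ctrl.line_to([*JAR,.032],v=.05,threshold=4));st()
command_gripper(.040,grasp_force=25);st()
p=sensors.get_state()["eef_pos"]
ctrl.line_to([p[0],p[1],.06],v=.06);st()
ctrl.line_to([p[0],p[1],.16],v=.15);ctrl.wait(.2);st()
cv2.imwrite("pics/lift.png",cv2.resize(vision.grab_frame("side")[110:270,230:390],None,fx=3,fy=3))
```

```text
False
False
t5.32 [ 0.5893 -0.2536  0.0324] F [ 0.22 -1.13  0.28] open 0.0854 q [ 0.58  0.53 -0.31  1.68  0.19  0.96  0.22]
t5.75 [ 0.5891 -0.2536  0.0324] F [-1.42 -0.07  3.5 ] open 0.0491 q [ 0.58  0.53 -0.31  1.68  0.19  0.96  0.22]
t6.37 [ 0.5891 -0.2536  0.0601] F [ 0.57  0.06 -0.79] open 0.0489 q [ 0.58  0.49 -0.32  1.67  0.18  1.01  0.23]
t7.38 [ 0.5885 -0.2534  0.1587] F [ 0.45 -0.53 -1.73] open 0.0492 q [ 0.6   0.4  -0.33  1.58  0.14  1.19  0.26]
```

View pics/lift.png

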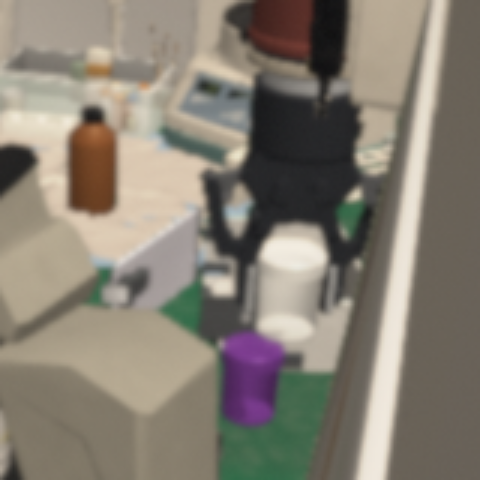

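The jar is held upright and clear of the worktop. Next I'll carry it to the caddy and set it down with a guarded descent.

```bash
python3 - <<'E'
from h import *
t=cad(.005,-.033); print(t)
ctrl.line_to([*t,.165],v=.15)
ctrl.line_to([*t,.06],v=.08,threshold=6);ctrl.wait(.2);st()
print(ctrl.line_to([*t,.0345],v=.015,threshold=2.5));st()
command_gripper(.066);ctrl.wait(.3);s=st()
ctrl.line_to([*t,.165],v=.1);st()
ctrl.line_to([.47,-.06,.2],v=.2)
E
python3 - <<'E'
from h import *
cv2.imwrite("pics/placed.png",np.hstack([cv2.resize(vision.grab_frame("top")[118:218,218:318],None,fx=4,fy=4,interpolation=cv2.INTER_CUBIC),cv2.resize(vision.grab_frame("side")[165:265,260:360],None,fx=4,fy=4,interpolation=cv2.INTER_CUBIC)]))
E
```

```text
[ 0.63694909 -0.0171951 ]
t10.85 [ 0.6372 -0.0172  0.0604] F [-0.34  0.32 -1.21] open 0.0497 q [ 0.27  0.5  -0.41  1.67  0.22  1.02 -0.19]
True
t12.36 [ 0.637  -0.0172  0.0353] F [ 0.27 -1.15  4.69] open 0.0494 q [ 0.27  0.53 -0.4   1.69  0.24  0.97 -0.2 ]
t12.97 [ 0.6361 -0.0173  0.0343] F [-0.27  0.15  0.48] open 0.0658 q [ 0.27  0.53 -0.4   1.69  0.24  0.97 -0.2 ]
t14.43 [ 0.6365 -0.0173  0.1642] F [-0.02  0.44 -0.44] open 0.0658 q [ 0.29  0.4  -0.43  1.58  0.17  1.2  -0.15]
```

View pics/placed.png

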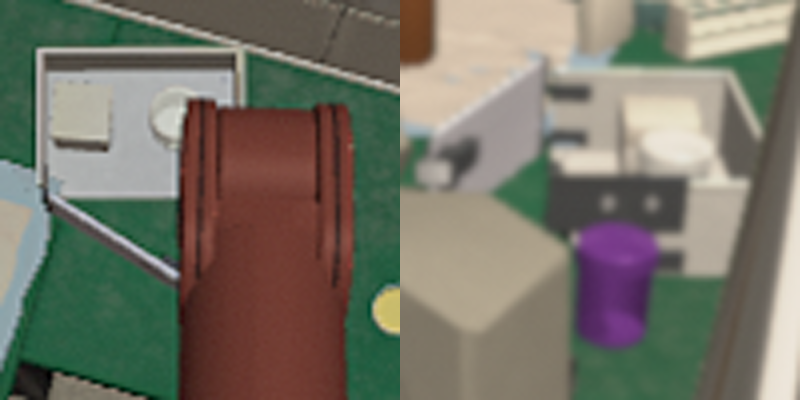

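The jar stands upright in the free half beside the box, and the gate is still open at about 0.56 rad. Now the push: shut fingers, following the arc around the hinge, with an absolute force check at every step.

```bash
cat >> h.py <<'E'
H=cad(-.07,.085)
def pose(th,off,r=.120):
    a=YAW-np.pi/2-th; n=np.array([np.cos(a+np.pi/2),np.sin(a+np.pi/2)])
    return H+r*np.array([np.cos(a),np.sin(a)])-off*n, n, rot(YAW-th+np.pi/2)
def F(k=4):
    f=[]
    for _ in range(k): f.append(sensors.get_state()["force"]); ctrl.wait(.01)
    return np.mean(f,0)
E
python3 - <<'E'
from h import *
p,n,R=pose(.56,.055)
for z in(.2,.055): print(p,z,solve_ik([*p,z],R))
ctrl.line_to([.46,-.06,.2],v=.2)
command_gripper(0.0)
ctrl.move_to([*p,.2],R);st()
print(ctrl.line_to([*p,.055],v=.1,threshold=5));ctrl.wait(.3)
f0=F(10);np.save("f0.npy",f0);print(f0)
# approach to contact
q,_,_=pose(.56,.0); print(ctrl.line_to([*q,.055],v=.02,threshold=2.0))
s=st();print("contact off",(q-s["eef_pos"][:2])@n, "Fin",-(F()-f0)@n)
E
```

```text
[0.45074651 0.0246897 ] 0.2 [ 0.38388625 -0.01385933 -0.52609239  1.9661649  -0.00750415  1.18742293
  0.89113887]
[0.45074651 0.0246897 ] 0.055 [ 0.34810041  0.17983911 -0.53258699  2.11681433  0.11881839  0.87290345
  0.77652921]
t17.26 [0.4508 0.0242 0.2   ] F [-0.55 -0.02 -0.6 ] open 0.0003 q [ 0.38 -0.01 -0.52  1.97 -0.01  1.19  0.89]
False
[-0.07896771 -0.04523883  0.13365875]
False
t22.14 [ 0.4979 -0.0036  0.055 ] F [-0.2   1.53 -0.28] open 0.0000 q [ 0.36  0.26 -0.49  2.01  0.16  0.9   0.82]Traceback (most recent call last):
  File "<stdin>", line 11, in <module>
ValueError: matmul: Input operand 1 has a mismatch in its core dimension 0, with gufunc signature (n?,k),(k,m?)->(n?,m?) (size 2 is different from 3)
```

```bash
cat > push.py <<'E'
from h import *
import sys
f0=np.load("f0.npy"); OFF=.016
def run(ths,v,stop):
    for th in ths:
        p,n,R=pose(th,OFF)
        fi=-(F(2)-f0)[:2]@n
        hit=ctrl.line_to([*p,.055],v=v,attitude=R,threshold=max(2.5,stop+.5-fi))
        f=F(3); fi=-(f-f0)[:2]@n; s=sensors.get_state()
        print("th %.3f Fin %.2f hit %s lag %.1fmm"%(th,fi,hit,1e3*(p-s["eef_pos"][:2])@n),"f",(f-f0).round(1))
        if fi>stop: print("STOP");return th
E
python3 - <<'E'
from push import *
run(np.arange(.41,.25,-.03),.03,7)
E
python3 - <<'E'
from h import *
cv2.imwrite("pics/push.png",np.hstack([cv2.resize(vision.grab_frame("top")[118:218,218:318],None,fx=4,fy=4,interpolation=cv2.INTER_CUBIC),cv2.resize(vision.grab_frame("side")[165:265,230:330],None,fx=4,fy=4,interpolation=cv2.INTER_CUBIC)]));st()
E
```

```text
th 0.410 Fin 0.28 hit False lag -0.0mm f [-0.3  0.1  0.1]
th 0.380 Fin 0.07 hit False lag -0.0mm f [-0.2 -0.2 -0.5]
th 0.350 Fin 0.56 hit False lag 0.0mm f [-0.4  0.5 -0.2]
th 0.320 Fin 0.39 hit False lag 0.1mm f [-0.3  0.3 -0.1]
th 0.290 Fin 0.19 hit False lag 0.0mm f [-0.2  0.   0. ]
th 0.260 Fin 0.28 hit False lag 0.1mm f [-0.2  0.4  0.2]
t24.20 [ 0.5154 -0.0134  0.055 ] F [-0.91  0.2  -0.24] open -0.0002 q [ 0.4   0.3  -0.52  1.97  0.19  0.91  1.11]
```

View pics/push.png

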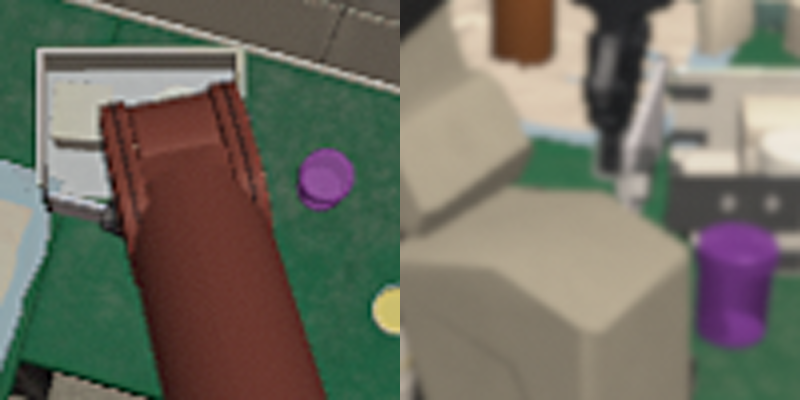

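The gate is following the fingertips and is now around 0.25 rad. I'll continue in fine steps.

Run:
```python
from push import *
r=run(np.arange(.25,-.16,-.010),.012,13); st()
```

```text
th 0.250 Fin 0.49 hit False lag -0.0mm f [-0.5  0.2  0. ]
th 0.240 Fin 0.43 hit False lag -0.1mm f [-0.3  0.4 -0.1]
th 0.230 Fin 0.65 hit False lag -0.1mm f [-0.5  0.6  0.2]
th 0.220 Fin 0.58 hit False lag -0.1mm f [-0.5  0.7 -0.1]
th 0.210 Fin 0.24 hit False lag -0.1mm f [-0.3 -0.2 -0.1]
th 0.200 Fin 0.14 hit False lag -0.1mm f [-0.1  0.1 -0.2]
th 0.190 Fin 0.17 hit False lag -0.1mm f [-0.2  0.  -0.2]
th 0.180 Fin 0.44 hit False lag -0.1mm f [-0.5 -0.1 -0.2]
th 0.170 Fin 1.05 hit False lag -0.1mm f [-0.9  0.9 -0.1]
th 0.160 Fin 0.56 hit False lag -0.1mm f [-0.5  0.6  0. ]
th 0.150 Fin 0.83 hit False lag -0.1mm f [-0.8  0.2 -0.3]
th 0.140 Fin 0.16 hit False lag -0.1mm f [-0.1  0.6 -0.3]
th 0.130 Fin 1.82 hit False lag 0.1mm f [-1.8  0.3  0.3]
th 0.120 Fin 4.95 hit False lag 0.5mm f [-4.9  1.2  1.4]
th 0.110 Fin 6.15 hit False lag 0.7mm f [-6.1  1.3  1.8]
th 0.100 Fin 6.62 hit False lag 0.8mm f [-6.6  1.   1.9]
th 0.090 Fin 6.10 hit False lag 0.9mm f [-6.   1.5  2.3]
th 0.080 Fin 6.84 hit False lag 1.0mm f [-6.8  1.1  3.1]
th 0.070 Fin 7.77 hit False lag 1.1mm f [-7.7  1.3  3.3]
th 0.060 Fin 8.42 hit False lag 1.4mm f [-8.4  0.7  2. ]
th 0.050 Fin 9.22 hit False lag 1.6mm f [-9.2  1.2  2.3]
th 0.040 Fin 2.10 hit False lag -0.4mm f [-2.1  0.3 -0.1]
th 0.030 Fin 2.47 hit False lag -0.1mm f [-2.5 -0.2  0.6]
th 0.020 Fin 5.02 hit False lag 0.4mm f [-5.  0.  1.]
th 0.010 Fin 6.72 hit False lag 1.4mm f [-6.7  1.4 -1.7]
th -0.000 Fin 11.91 hit False lag 2.6mm f [-11.9   0.8   1.9]
th -0.010 Fin 15.18 hit False lag 3.3mm f [-15.2   1.    4.7]
STOP
t32.08 [ 0.5439 -0.0209  0.0538] F [-15.13   1.5    3.61] open -0.0003 q [ 0.43  0.37 -0.55  1.9   0.23  0.94  1.37]
```

The force rose to 9.2 N, dropped to 2.1 N at the snap, then the bumper took it to 15.2 N. Now I'll back off and check.

Run:
```python
from push import *
p,n,R=pose(.02,.022); ctrl.line_to([*p,.055],v=.02); print("Fin after",-(F(4)-f0)[:2]@n)
p,n,R=pose(.02,.06); ctrl.line_to([*p,.055],v=.05)
ctrl.line_to([*p,.25],v=.15)
ctrl.move_to([.38,-.30,.30],R);ctrl.wait(.5);st()
cv2.imwrite("pics/end.png",np.hstack([cv2.resize(vision.grab_frame("top")[118:218,218:318],None,fx=4,fy=4,interpolation=cv2.INTER_CUBIC),cv2.resize(vision.grab_frame("side")[165:265,250:350],None,fx=4,fy=4,interpolation=cv2.INTER_CUBIC)]))
```

```text
Fin after -0.11274956334927147
t36.77 [ 0.3801 -0.2999  0.3   ] F [-0.15  0.53  0.09] open -0.0001 q [ 0.93 -0.01 -0.35  1.76 -0.    1.39  2.15]
```

View pics/end.png

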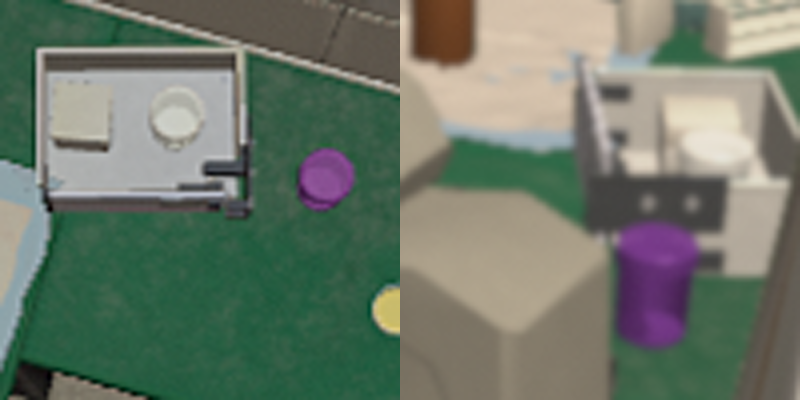

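The gate has stayed shut without the robot touching it: in the crop it runs from (45,205) to (235,200), at the strike. The jar stands at (177,115) beside the undisturbed box, and the arm is clear.

```bash
python3 -c "
from workcell import *
job_done()"
```

```text
the job is handed in; nothing more can be done
```

The jar is standing in the caddy, the gate is latched, and I handed the job in with about 37 s on the robot's clock. No verdict was reported.

- **Jar:** I gripped it round the body and lifted it over the purple look-alike. I set it down at about caddy x = +5, y = -33 mm, with a guarded descent that stopped on contact, and let go while the gate was still open at about 0.56 rad.
- **Gate:** I pushed it with shut fingers. The force rose to about 9 N, dropped to about 2 N as the tongue snapped in at about 0.04 rad on my estimate of the gate angle, then climbed to 15.2 N on the bumper.
- **Last checks:** After I backed off, the tool force read about 0 N. The final pictures show the gate shut by itself, the jar upright beside the box, and the box, purple jar and cup apparently where they started. I did not check the other bystanders again.
- **Disagreements:** The side camera first put the jar about 15 mm farther right than the top camera. Projecting the jar's outline into both views brought this to about 1 px, so I used the top camera, and the grasp confirmed it. The approach to the gate also missed its 2 N contact trigger because the gate's spring is so weak, but the gate simply moved along with the fingers.

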